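# Index the oil-bottle carousel and hold its shutter open

### The arm

A 7-joint arm with a two-finger parallel gripper is mounted at the origin on the work surface. World frame = base frame: x ahead of the robot, y to its left, z up, the work surface at z = 0. Lengths are in m, angles in rad, forces in N, time in s.
With the tool pointing down it reaches from about 0.35 to 0.9 m from the base axis. Payload 8.1 kg.
Tool frame: the origin (TCP) lies at the very end of the fingers, on their centre line; the grasp point (between the pads) lies 19 mm behind it; z points along the fingers, y is the line along which they close (so a half turn about z gives the same grasp; the last joint's range is limited). The gripper opens to 92 mm and grips with 3 to 60 N. Pads are 19 mm wide; open, the fingers measure 130 mm over their backs; the gripper's body (75 mm by 190 mm) begins 47 mm behind the grasp point.
Start: joints at [1.243, 0.434, 0.025, 1.573, -0.012, 1.134, -0.075], TCP at [0.139, -0.609, 0.227] pointing down, gripper open.
Joint ranges: [-2.62, 2.62], [-0.44, 2.09], [-1.27, 1.32], [0.08, 2.57], [-1.32, 4.46], [0.12, 2], [-2.74, 2.74]. Speed limits (rad/s): [2.22, 2.22, 3.01, 3.01, 3.14, 3.14, 3.14].

### API

Orientations are given as a unit quaternion [x, y, z, w].
In Python, from rig import monitor, read_camera, arm, boxes_of, trace gives the robot as it stands.
- The arm moves only by the tool carry_out, never from a script. Its argument "moves" is a list that holds one entry, the list of rows, each a list of 7 numbers: the shift along the tool's x, y, z in cm, then the turn, a rotation vector about the tool's x, y, z in rad, then the opening in per cent of the stroke, from 0 (shut) to 100 (fully open). A call has 1 to 5 rows; each row is the pose to reach, as a shift and turn from the pose commanded when the call began, along the tool's axes at that moment; what a row does not reach only later rows make up. A row lasts 1/12 s, in which the tool goes at most 41.7 mm and 7.16 degrees, less where a joint would pass 70% of its speed; a pose out of reach is approached as far as the arm can. A call with a gripper value outside its range is refused whole. The fingers move at their own pace and stop on an object; "squeeze" is the grip in N (left out, the last holds). Time passes only in rows, so rows that repeat a pose let the fingers close. It gives the time, the measured TCP pose, the force, the opening and the grip force at its end, in the units of the state.
- monitor.get_obs(): the state, without advancing time (a new reading comes with each control period).
- read_camera(name): name is "scene" or "side" or "wrist"; returns a dict with "img" (480x640x3 uint8, red, green, blue), "fx", "fy", "cx", "cy" (pixels), "R" (3x3) and "t" (3): a world point X has camera coordinates R X + t; the wrist camera has in their place "mount" (4x4, takes a point from camera to tool coordinates, whose origin is the TCP and whose axes are the flange's). Camera axes: x right, y down, z forward; pixel columns grow to the right and rows downward; lengths in m; the calibration is good to about 2 mm. The wrist camera is an equidistant fisheye: a pixel r from the principal point sees the ray r / f radians off the axis. A picture is of the moment at which its call begins: read the wrist's pose just before it. There is no depth.
- arm.hand_in(): hands the job in; it is judged then, once.
Trained networks look in the newest picture that a camera, given by its name, has taken for a name from the list of things; names that differ only in an ending like _2 or _b are one class to them, and where a whole thing is asked for, a point or a joint stands for the part that bears it (a point fixed in the world has none). Each returns a list of dicts, best first, with "confidence" (0 to 1); they miss things now and then, are a little off and sometimes report something else, mostly with a low value. They report only what shows in the picture. A call takes as long as a camera call.
- boxes_of(name, camera): "location" ([x, y, z] in m, in world coordinates, good to about 4 mm: the middle of the surface that is visible of it).
- trace(name, camera): "pixels" (480x640 bool, what is visible of it).
The state is a dict: "clock": time; "joint_pos": joint angles; "qd": joint speeds; "joint_efforts": joint torques, N m; "tcp_pos": TCP position; "orientation": TCP orientation; "wrist_force": force on the tool from outside, world axes, zero at the start; "ft_torque": the same for the moment, N m; "opening": opening from 0.0 (shut) to 1.0 (fully open); "grip_force": force on a finger pad.
Only numpy, scipy, OpenCV 4.12 (cv2) and the standard library are available. Lean on these libraries where they do the work, as an engineer would, in place of code of your own. Each camera call takes 0.05 s, during which the arm holds its last target. There are 200 camera calls.

### The job

Turn the bottle carousel one stop clockwise (seen from above) by its orange knob, until it clicks into the next position, and let go of the knob while the shutter is still shut. Then pull the sprung shutter out by its red handle until its yellow pointer is level with the red mark on the rail, and keep holding it there for me so I can take the bottle out: finish while still holding the shutter at the mark. Leave everything else on the table where it is.

Things in the scene. Friction and masses are not known exactly. Their poses are not given: they have to be found in the camera images.
- knob (a point): Centre of the orange bar knob on top of the carousel, on its turning axis (vertical). The bar is 64 mm long along this point's x axis, 15 mm thick along its y axis and 40 mm tall (20 mm above and 20 mm below this point); z is up. The carousel is a clear square cabinet, 270 mm wide and 136 mm high with blue trim on top and six amber bottles inside on a turntable; a black hub of radius 26 mm, 9 mm high, lies on the cabinet top under the bar. The cabinet is fixed to the table.
- turret (a joint): Angle of the turntable and knob, rad, positive clockwise seen from above. It starts near 0, in a detent. Sprung detents every 60 degrees (0, +1.047, ...) pull it in from up to about 0.4 rad away; the resisting torque between them is under 0.25 N m. The next stop clockwise is +1.047. The bar of knob turns with it; it must not be turned beyond 1.45 or below -0.45 on the way.
- handle (a point): Middle of the shutter's red handle, an upright plate 50 mm wide along this point's x axis, 12 mm thick along its y axis and 46 mm tall (top 21 mm above this point, foot 25 mm below, standing on the steel shutter). The shutter slides on top of the cabinet between two aluminium rails, level, along this point's -y axis (away from the knob) as it opens. Rail tops lie 22 mm below this point, 35 to 43 mm to either side along x. When shut, the handle is 147 mm from the knob's axis.
- shutter (a joint): How far the shutter is pulled out, m: 0 shut, end of travel 0.072. A spring pulls it shut: about 3.6 N when shut, rising 1.2 N per 10 mm, plus about 1 N of friction; it snaps shut when released.
- pointer (a point): Tip of the yellow pointer, a 4 mm wide line on the shutter's plate that reaches over the +x rail (x axis of handle). It moves with the shutter; its axes are parallel to those of handle.
- mark (a point): The red mark: a thin red strip, 5 mm wide, on a black clip sitting on the +x rail. This point is where the pointer's tip must come; it lies straight along the pull direction (-y of handle) from the shut pointer, 34 to 52 mm out, different each time.
- bottle_a: Loose amber bottle with black cap, 32 mm across, 80 mm tall, standing beside the rail; origin at the centre of its underside. Leave alone.
- bottle_b: Loose amber bottle with white cap, 32 mm across, 80 mm tall, on the other side of the rails; origin at the centre of its underside. Leave alone.
- pot: Clear pot with blue lid, 94 mm across, 80 mm tall, beyond the end of the rails; origin at the centre of its underside. Leave alone.
- tub: Red round tub full of bottles, 200 mm across, about 85 mm tall; origin at the centre of its underside. Leave alone.
- bowl: Clear mixing bowl, 180 mm across, 75 mm tall; origin at the centre of its underside. Leave alone.
- jug: Clear jug with handle, 110 mm across, 130 mm tall; origin at the centre of its underside. Leave alone.

How it is judged:
On the way, in this order (a step that is already met when the one before it is completed fails the run):
1. the carousel is one stop further clockwise, the knob released, with the shutter still shut (value of joint turret between 0.9272 and 1.1672 rad and value of joint shutter below 0.008 m and contact force between the fingers and turret below 0.5 N), for 0.2 s.
2. the shutter is pulled out to the mark (horizontal distance between pointer and mark below 0.006 m), for 0.2 s.
At the end, for the whole second after the job is handed in: The turntable rests in the next detent clockwise (1.047 rad, within 0.12), untouched; the shutter is still, its pointer within 6 mm of the mark, and the fingers are still holding the shutter against its spring (over 2 N of contact) (value of joint turret between 0.9272 and 1.1672 rad and horizontal distance between pointer and mark below 0.006 m and value of joint shutter above 0.025 m and contact force between the fingers and shutter above 2 N and velocity of joint shutter between -0.01 and 0.01 m/s and contact force between the arm and turret below 0.5 N); the arm keeps its last pose, push and grip.
It fails at once if a bystander was moved by more than 25 mm (distance of any of bottle_a, bottle_b, pot, tub, bowl, jug from where it was at the start of the episode above 0.025 m).
It fails at once if the carousel was turned past the next stop or the wrong way (value of joint turret above 1.45 rad or value of joint turret below -0.45 rad).
It also fails if it takes over 48 s, if anything falls off the work surface, if the arm or the gripper's body presses on something with over 40 N, if the wrist force passes 120 N, or if a joint passes its speed limit or range.

## Working session

There is one attempt and no reset: what is moved stays moved. The work goes in short steps, Python scripts to look and compute and a tool call to move; the robot and the scene stay as the last step left them, time stands still between calls to the robot, and variables do not carry over. Pictures are saved under pics/ and viewed, at most 10 in all, crops included, and the job is handed in when it is done.

Besides the shell and the picture viewer there is one more tool, called after "Request:" as a command line: name --argument value ..., lists and objects as JSON in quotes. carry_out: Moves the arm, as the interface text tells. Its arguments: {"type":"object","properties":{"moves":{"type":"array","items":{"type":"array","items":{"type":"array","items":{"type":"number"}}}},"squeeze":{"type":"number"}},"required":["moves"]}

```bash
mkdir -p pics; ls; python3 - <<'E'
from rig import monitor, read_camera, arm, boxes_of, trace
import cv2,numpy as np
o=monitor.get_obs();print({k:np.round(v,3) for k,v in o.items()})
for c in ["scene","side"]:
    d=read_camera(c);cv2.imwrite(f"pics/{c}0.png",d["img"][:,:,::-1])
    print(c,d["fx"],d["cx"],d["cy"],np.round(d["R"],3).tolist(),np.round(d["t"],3))
    for n in ["knob","handle","pointer","mark","bottle_a","pot","tub","bowl","jug"]:
        try: print(n,[(round(b["confidence"],2),np.round(b["location"],3).tolist()) for b in boxes_of(n,c)[:3]])
        except Exception as e: print(n,e)
E
```

```text
pics
{'clock': np.float64(0.0), 'joint_pos': array([ 1.243,  0.435,  0.025,  1.574, -0.012,  1.134, -0.075]), 'qd': array([-0.   , -0.001, -0.   , -0.001, -0.001, -0.   ,  0.   ]), 'joint_efforts': array([-2.0000e-03, -6.6787e+01,  9.8300e-01, -3.1447e+01, -6.1000e-02,
        4.3000e-02,  0.0000e+00]), 'tcp_pos': array([ 0.139, -0.609,  0.226]), 'orientation': array([ 0.994,  0.112, -0.   , -0.001]), 'wrist_force': array([ 0.337,  0.174, -0.274]), 'ft_torque': array([0.028, 0.042, 0.007]), 'grip_force': np.float64(0.0), 'opening': np.float64(0.997)}
scene 461.68545578763667 316.56228097473473 239.33977555772307 [[-0.827, 0.562, -0.006], [0.44, 0.643, -0.627], [-0.349, -0.521, -0.779]] [ 0.46  -0.194  1.613]
knob [(0.88, [0.571, 0.19, 0.174])]
handle [(0.75, [0.601, 0.081, 0.144])]
pointer [(0.63, [0.666, -0.11, 0.076]), (0.61, [0.602, 0.089, 0.138])]
mark [(0.2, [0.605, 0.084, 0.137])]
bottle_a [(0.56, [0.745, 0.035, 0.047]), (0.42, [0.526, -0.048, 0.067])]
pot [(0.82, [0.664, -0.111, 0.078])]
tub [(0.89, [0.626, -0.492, 0.047])]
bowl [(0.77, [0.374, -0.513, 0.043])]
jug [(0.9, [0.401, 0.497, 0.081])]
side 530.1677601391855 314.1658475747236 245.02977497210713 [[0.997, 0.075, -0.011], [0.035, -0.579, -0.815], [-0.067, 0.812, -0.58]] [-0.586  0.069  1.514]
knob [(0.88, [0.572, 0.172, 0.169])]
handle [(0.56, [0.608, 0.041, 0.145])]
pointer [(0.81, [0.605, 0.043, 0.148]), (0.58, [0.377, -0.463, 0.034])]
mark []
bottle_a [(0.65, [0.744, 0.014, 0.039]), (0.6, [0.533, -0.063, 0.044]), (0.56, [0.57, 0.175, 0.165])]
pot [(0.78, [0.657, -0.154, 0.076]), (0.62, [0.533, -0.067, 0.041])]
tub [(0.72, [0.62, -0.495, 0.051])]
bowl [(0.59, [0.374, -0.461, 0.036]), (0.54, [0.605, 0.043, 0.148])]
jug [(0.9, [0.41, 0.461, 0.096])]
```

View pics/scene0.png

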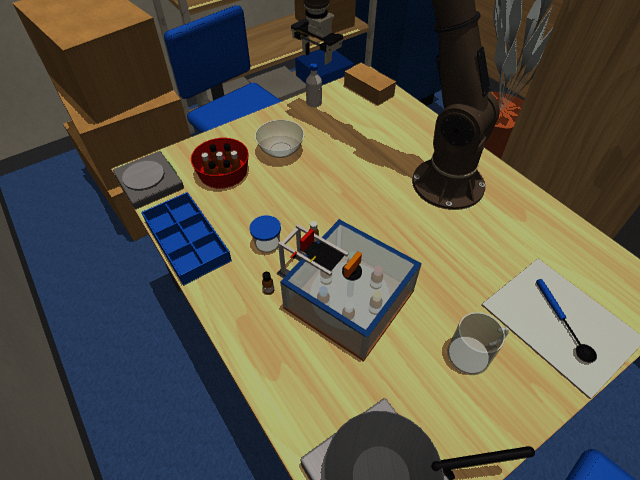

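View pics/side0.png

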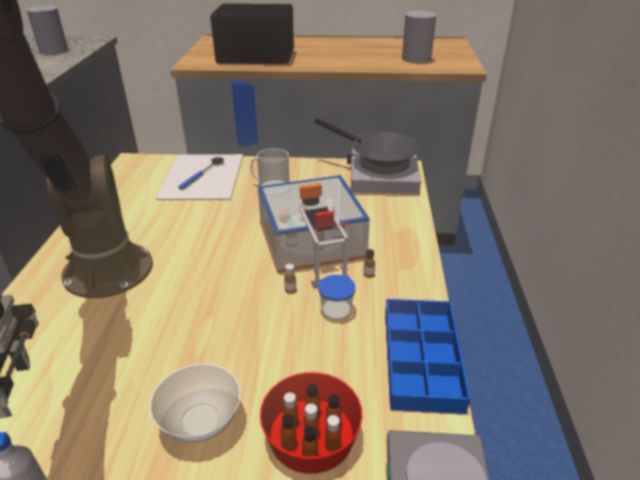

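The scene picture shows the carousel at about (350,285), with the orange knob at (352,264), red handle at (308,239), yellow pointer at about (313,262) and mark at about (294,256). The side picture shows the knob at (310,191) and handle at (325,218). The two cameras' box results disagree, so I'll triangulate from colour.

```bash
cat > h.py <<'E'
from rig import monitor, read_camera, arm, boxes_of, trace
import cv2,numpy as np
from scipy.spatial.transform import Rotation as Ro
def proj(d,X):
    c=np.atleast_2d(X)@np.array(d["R"]).T+d["t"]
    return np.c_[d["fx"]*c[:,0]/c[:,2]+d["cx"],d["fy"]*c[:,1]/c[:,2]+d["cy"]]
def ray(d,u,v):
    R=np.array(d["R"]);o=-R.T@d["t"];r=R.T@np.array([(u-d["cx"])/d["fx"],(v-d["cy"])/d["fy"],1]);return o,r/np.linalg.norm(r)
def atz(d,u,v,z):
    o,r=ray(d,u,v);return o+r*(z-o[2])/r[2]
def tri(rays):
    A=sum(np.eye(3)-np.outer(r,r) for o,r in rays);b=sum((np.eye(3)-np.outer(r,r))@o for o,r in rays)
    X=np.linalg.solve(A,b);return X,[np.linalg.norm((np.eye(3)-np.outer(r,r))@(X-o))*1e3 for o,r in rays]
E
python3 - <<'E'
from h import *
cs={c:read_camera(c) for c in["scene","side"]}
for n in ["knob","handle","pot","jug"]:
    rs=[]
    for c,d in cs.items():
        m=trace(n,c)
        if not m: print(n,c,"none");continue
        p=m[0]["pixels"];v,u=np.nonzero(p);print(n,c,round(m[0]["confidence"],2),p.sum(),u.min(),u.max(),v.min(),v.max(),u.mean().round(1),v.mean().round(1))
        rs.append(ray(d,u.mean(),v.mean()))
        if n in("knob","handle"):
            print("   atz.165",atz(d,u.mean(),v.mean(),.165).round(4))
    if len(rs)==2: X,e=tri(rs);print("  tri",X.round(4),np.round(e,1))
d=cs["scene"]
cv2.imwrite("pics/crop.png",cv2.resize(d["img"][205:305,250:383,::-1],None,fx=6,fy=6,interpolation=cv2.INTER_CUBIC))
E
```

```text
knob scene 0.85 393 342 361 252 280 352.5 268.0
   atz.165 [0.5699 0.1872 0.165 ]
knob side 0.94 400 300 321 184 206 310.3 194.1
   atz.165 [0.5656 0.1739 0.165 ]
  tri [0.5657 0.1838 0.1587] [1.1 1.1]
handle scene 0.56 939 300 344 229 271 319.7 251.3
   atz.165 [0.6091 0.0951 0.165 ]
handle side 0.69 564 305 335 207 231 320.8 218.5
   atz.165 [0.6039 0.0462 0.165 ]
  tri [0.6006 0.0812 0.1429] [1. 1.]
pot scene 0.79 920 250 280 215 252 265.4 232.8
pot side 0.64 1371 318 355 275 320 336.3 296.5
  tri [ 0.6548 -0.1321  0.0474] [0.6 0.6]
jug scene 0.59 2713 447 508 312 374 475.6 342.8
jug side 0.92 1117 251 289 149 185 271.9 166.8
  tri [0.4085 0.4963 0.0803] [5.2 5.2]
```

View pics/crop.png

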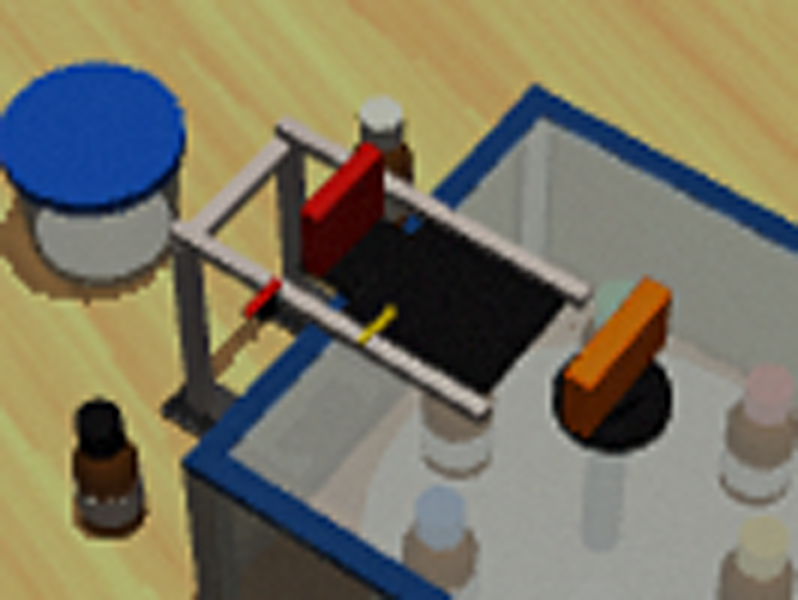

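The crop shows the knob top face centred at (618,332), the handle top face at (343,182), the yellow pointer from (395,310) to (362,340), and the red mark from (280,283) to (248,312).

```bash
python3 - <<'E'
from h import *
d=read_camera("scene")
P=lambda x,y,z: atz(d,(x+.5)/6-.5+250,(y+.5)/6-.5+205,z)
k=P(618,332,.185);print("knob",k)
a=P(575,382,.185);b=P(660,283,.185);print("bar",a,b,np.linalg.norm(a-b),np.degrees(np.arctan2(*(b-a)[1::-1])))
for zt in(.18,.185,.19,.195,.2):
    h=P(343,182,zt);v=(h-k)[:2];print(zt,h,np.linalg.norm(v),np.degrees(np.arctan2(v[1],v[0])))
for z in(.142,.15,.16):
    p,m=P(362,340,z),P(248,312,z);print(z,p,m,(m-p)[:2],np.linalg.norm((m-p)))
    r1,r2=P(490,408,z),P(175,228,z);print("rail dir",np.degrees(np.arctan2(*(r2-r1)[1::-1])))
w=read_camera("wrist");print({q:(np.round(x,3).tolist()) for q,x in w.items() if q!="img"})
E
```

```text
knob [0.56399142 0.1777918  0.185     ]
bar [0.59454281 0.1884025  0.185     ] [0.53326487 0.16706884 0.185     ] 0.06488536874803545 -160.80464482608963
0.18 [0.61291443 0.03911783 0.18      ] 0.147050774404307 -70.56758746482387
0.185 [0.61508295 0.04260679 0.185     ] 0.1445175839248803 -69.2965254655618
0.19 [0.61725147 0.04609574 0.19      ] 0.14205803198815323 -67.98078326145196
0.195 [0.61941999 0.0495847  0.195     ] 0.1396760087470049 -66.61942517959712
0.2 [0.62158851 0.05307365 0.2       ] 0.13737554718698486 -65.21165563247528
0.142 [0.63947143 0.09318804 0.142     ] [0.6730113  0.05142745 0.142     ] [ 0.03353987 -0.04176059] 0.053561830885097354
rail dir -69.43273146462228
0.15 [0.64259509 0.09812255 0.15      ] [0.67586534 0.05669766 0.15      ] [ 0.03327025 -0.04142488] 0.0531312569135074
rail dir -69.43273146462226
0.16 [0.64649967 0.10429068 0.16      ] [0.67943289 0.06328543 0.16      ] [ 0.03293322 -0.04100525] 0.052593039449020315
rail dir -69.43273146462226
{'fx': 371.648, 'fy': 371.648, 'cx': 322.637, 'cy': 238.722, 'mount': [[0.001, -0.963, -0.268, 0.073], [1.0, 0.001, 0.0, -0.001], [-0.0, -0.268, 0.963, -0.159], [0.0, 0.0, 0.0, 1.0]]}
```

Request:
carry_out --moves '[[[59,-67,-10,0,0,-2.5,100],[59,-67,-10,0,0,-2.5,100],[59,-67,-10,0,0,-2.5,100],[59,-67,-10,0,0,-2.5,100],[59,-67,-10,0,0,-2.5,100]]]'

```text
clock: 2.02
tcp_pos: [0.2386, -0.4256, 0.2502]
orientation: [0.91, 0.415, -0.0, 0.0]
wrist_force: [1.4, 0.4, -0.7]
opening: 1.0
grip_force: 0.0
```

```bash
cat > go.py <<'E'
# usage: go.py x y z yawdeg_of_tool_x : shift (cm) and turn in tool axes from the measured pose
from h import *
import sys
x,y,z,w=map(float,sys.argv[1:5])
o=monitor.get_obs();R=Ro.from_quat(o["orientation"])
a=np.radians(w/2);T=Ro.from_quat([np.cos(a),np.sin(a),0,0])
print("clock",o["clock"].round(2),"tcp",o["tcp_pos"].round(4),"xyaw",np.degrees(np.arctan2(*R.as_matrix()[1::-1,0])).round(2),"F",o["wrist_force"].round(1),"T",o["ft_torque"].round(2),"q",np.round(o["joint_pos"],2),"open",round(float(o["opening"]),3),"grip",round(float(o["grip_force"]),1))
print("shift cm",(R.inv().apply(np.array([x,y,z])-o["tcp_pos"])*100).round(2),"turn",(R.inv()*T).as_rotvec().round(3))
E
python3 go.py .564 .178 .33 199.8
```

```text
Traceback (most recent call last):
  File "go.py", line 7, in <module>
    print("clock",o["clock"].round(2),"tcp",o["tcp_pos"].round(4),"xyaw",np.degrees(np.arctan2(*R.as_matrix()[1::-1,0])).round(2),"F",o["wrist_force"].round(1),"T",o["ft_torque"].round(2),"q",np.round(o["joint_pos"],2),"open",round(float(o["opening"]),3),"grip",round(float(o["grip_force"]),1))
                  ^^^^^^^^^^^^^^^^
AttributeError: 'float' object has no attribute 'round'
```

```bash
sed -i 's/o\["clock"\].round(2)/round(float(o["clock"]),2)/; s/\["tcp_pos"\].round/["tcp_pos"].round/' go.py
python3 go.py .564 .178 .33 199.8
```

```text
clock 2.02 tcp [ 0.2386 -0.4256  0.2502] xyaw 49.03 F [ 1.4  0.4 -0.7] T [-0.09 -0.07 -0.02] q [ 1.1   0.2  -0.18  1.85  0.04  1.09  0.19] open 1.0 grip 0.0
shift cm [ 66.9  -15.    -8.01] turn [-0.000e+00  1.000e-03 -2.631e+00]
```

Request:
carry_out --moves '[[[67,-15,-8,0,0,-2.6,100],[67,-15,-8,0,0,-2.6,100],[67,-15,-8,0,0,-2.6,100],[67,-15,-8,0,0,-2.6,100],[67,-15,-8,0,0,-2.6,100]]]'

```text
clock: 2.43
tcp_pos: [0.3379, -0.244, 0.2746]
orientation: [0.738, 0.675, -0.0, 0.001]
wrist_force: [1.0, -1.1, -0.1]
opening: 1.0
grip_force: 0.0
```

```bash
python3 go.py .564 .178 .33 199.8
```

```text
clock 2.43 tcp [ 0.3379 -0.244   0.2746] xyaw 84.83 F [ 1.  -1.1 -0.1] T [-0.09 -0.19  0.01] q [ 0.89  0.08 -0.42  1.94  0.04  1.13  0.37] open 1.0 grip 0.0
shift cm [44.06 18.72 -5.57] turn [-1.000e-03  1.000e-03 -2.007e+00]
```

Request:
carry_out --moves '[[[44,18.7,-5.5,0,0,-2,100],[44,18.7,-5.5,0,0,-2,100],[44,18.7,-5.5,0,0,-2,100],[44,18.7,-5.5,0,0,-2,100],[44,18.7,-5.5,0,0,-2,100]]]'

```text
clock: 2.85
tcp_pos: [0.4368, -0.0621, 0.2985]
orientation: [0.495, 0.869, -0.0, 0.001]
wrist_force: [1.4, -0.8, -0.6]
opening: 1.0
grip_force: 0.0
```

```bash
python3 go.py .564 .178 .33 199.8
```

```text
clock 2.85 tcp [ 0.4368 -0.0621  0.2985] xyaw 120.63 F [ 1.4 -0.8 -0.6] T [-0.08 -0.23  0.01] q [ 0.62  0.13 -0.66  1.84  0.09  1.2   0.47] open 1.0 grip 0.0
shift cm [14.17 23.18 -3.15] turn [-0.000e+00  1.000e-03 -1.382e+00]
```

Request:
carry_out --moves '[[[14.2,23.2,-3.2,0,0,-1.38,100],[14.2,23.2,-3.2,0,0,-1.38,100],[14.2,23.2,-3.2,0,0,-1.38,100],[14.2,23.2,-3.2,0,0,-1.38,100],[14.2,23.2,-3.2,0,0,-1.38,100]]]'

```text
clock: 3.27
tcp_pos: [0.5349, 0.12, 0.3226]
orientation: [0.204, 0.979, -0.0, 0.0]
wrist_force: [0.8, -0.1, 0.7]
opening: 0.998
grip_force: 0.0
```

```bash
python3 go.py .564 .178 .33 199.8
```

```text
clock 3.27 tcp [0.5349 0.12   0.3226] xyaw 156.41 F [ 0.8 -0.1  0.7] T [ 0.03 -0.2  -0.03] q [ 0.29  0.36 -0.83  1.56  0.27  1.34  0.59] open 0.998 grip 0.0
shift cm [-0.35  6.48 -0.74] turn [-0.     0.001 -0.757]
```

Request:
carry_out --moves '[[[-0.4,6.5,2,0,0,-0.757,100],[-0.4,6.5,2,0,0,-0.757,100],[-0.4,6.5,2,0,0,-0.757,100],[-0.4,6.5,2,0,0,-0.757,100],[-0.4,6.5,2,0,0,-0.757,100]]]'

```text
clock: 3.68
tcp_pos: [0.5641, 0.1769, 0.3017]
orientation: [-0.108, 0.994, 0.0, -0.0]
wrist_force: [1.4, 0.5, 0.2]
opening: 0.999
grip_force: 0.0
```

Request:
carry_out --moves '[[[0,0,0,0,0,-0.14,100],[0,0,0,0,0,-0.14,100],[0,0,0,0,0,-0.14,100]]]'

```text
clock: 3.93
tcp_pos: [0.5642, 0.176, 0.302]
orientation: [-0.172, 0.985, 0.0, -0.0]
wrist_force: [0.2, -0.1, 0.3]
opening: 0.998
grip_force: 0.0
```

```bash
python3 go.py .564 .178 .15 199.8; cat >> h.py <<'E'
def wcam():
    o=monitor.get_obs();d=read_camera("wrist");T=np.eye(4);T[:3,:3]=Ro.from_quat(o["orientation"]).as_matrix();T[:3,3]=o["tcp_pos"]
    return d,T@np.array(d["mount"])
def watz(d,W,u,v,z):
    x,y=u-d["cx"],v-d["cy"];r=np.hypot(x,y);t=r/d["fx"]
    s=W[:3,:3]@np.array([x/r*np.sin(t),y/r*np.sin(t),np.cos(t)]);return W[:3,3]+s*(z-W[2,3])/s[2]
def wproj(d,W,X):
    c=W[:3,:3].T@(np.array(X)-W[:3,3]);t=np.arctan2(np.hypot(c[0],c[1]),c[2]);f=np.arctan2(c[1],c[0])
    return d["cx"]+d["fx"]*t*np.cos(f),d["cy"]+d["fx"]*t*np.sin(f)
E
python3 - <<'E'
from h import *
d,W=wcam();np.savez("w1.npz",img=d["img"],W=W)
print(W.round(3).tolist())
for X in [(.564,.178,.185),(.613,.039,.181)]: print(wproj(d,W,X))
cv2.imwrite("pics/w1.png",d["img"][:,:,::-1])
E
```

```text
clock 3.93 tcp [0.5642 0.176  0.302 ] xyaw -160.21 F [ 0.2 -0.1  0.3] T [ 0.12 -0.13 -0.01] q [ 0.25  0.5  -0.99  1.49  0.42  1.38  1.15] open 0.998 grip 0.0
shift cm [-0.06  0.19 15.2 ] turn [ 0. -0. -0.]
[[-0.339, 0.907, 0.251, 0.497], [0.941, 0.327, 0.091, 0.153], [0.0, 0.267, -0.964, 0.461], [0.0, 0.0, 0.0, 1.0]]
(np.float64(323.50764559135445), np.float64(233.06761133243157))
(np.float64(147.71603297473703), np.float64(231.07898615364326))
```

View pics/w1.png

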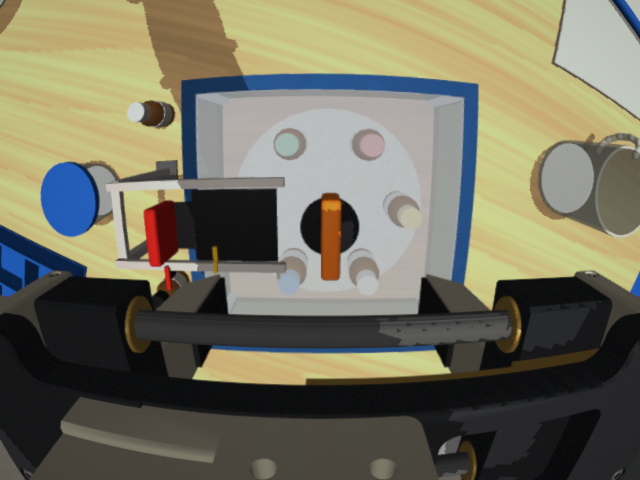

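The wrist picture shows the knob bar at u 321–341, v 195–280, the handle at about (160,232), the pointer at (215,258) and the mark at (168,280). I'll refine from these.

```bash
python3 - <<'E'
from h import *
z=np.load("w1.npz");img=z["img"];W=z["W"];d=read_camera("wrist")
big=np.hstack([cv2.resize(img[175:300,140:230,::-1],None,fx=4.5,fy=4.5,interpolation=cv2.INTER_CUBIC),cv2.resize(img[175:300,290:375,::-1],None,fx=4.5,fy=4.5,interpolation=cv2.INTER_CUBIC)])
cv2.imwrite("pics/w1c.png",big)
E
```

```text
(no output)
```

View pics/w1c.png

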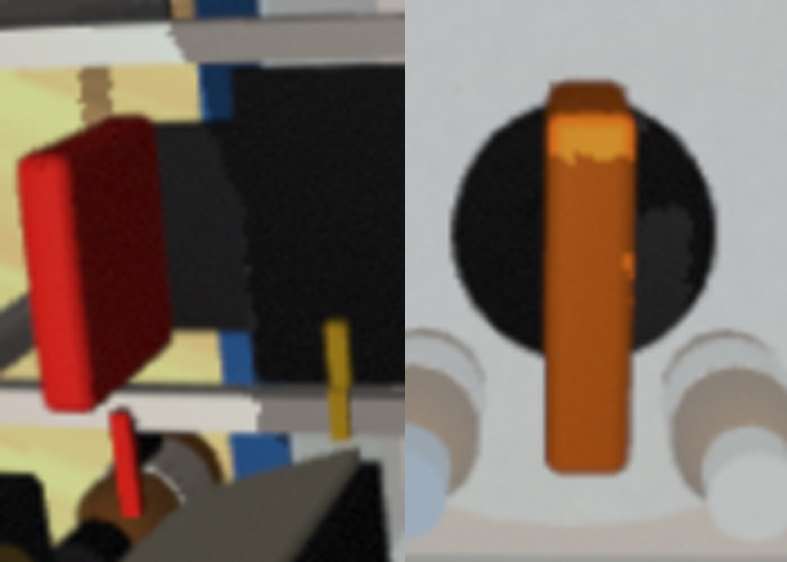

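```bash
python3 - <<'E'
from h import *
W=np.load("w1.npz")["W"];d=read_camera("wrist");q=lambda x,y,z,c0=140:watz(d,W,c0+(x+.5)/4.5-.5,175+(y+.5)/4.5-.5,z)
k=q(589.5-405,294,.185,290);print("knob",k.round(4))
a=q(591-405,115,.185,290);b=q(587.5-405,472,.185,290);print("len",np.linalg.norm(a-b),np.degrees(np.arctan2(*(b-a)[1::-1])))
for z in(.179,.181,.185):
    h=q(57,283,z);v=(h-k)[:2];print("handle",z,h.round(4),np.linalg.norm(v),np.degrees(np.arctan2(v[1],v[0])))
u=np.array([np.cos(np.radians(-70.2)),np.sin(np.radians(-70.2))]);x=np.array([-u[1],u[0]])
f=lambda p:(p-k)[:2]@np.c_[u,x]
for z in(.138,.14,.145):
    for n,(i,j) in dict(ptip=(341,438),proot=(336,322),mtop=(121,412),mmid=(127,463),mend=(134,515)).items(): print(z,n,f(q(i,j,z)).round(4))
E
```

```text
knob [0.5673 0.185  0.185 ]
len 0.06375680716357923 19.61689335130504
handle 0.179 [0.6179 0.0436 0.179 ] 0.15016483436954217 -70.3217082069487
handle 0.181 [0.617  0.0444 0.181 ] 0.14914460598628293 -70.53268958736504
handle 0.185 [0.6153 0.0459 0.185 ] 0.14711034228259917 -70.96341675951788
0.138 ptip [0.1084 0.045 ]
0.138 proot [0.1072 0.0193]
0.138 mtop [0.1593 0.0401]
0.138 mmid [0.1595 0.052 ]
0.138 mend [0.1596 0.0644]
0.14 ptip [0.1077 0.0442]
0.14 proot [0.1065 0.0187]
0.14 mtop [0.1583 0.0393]
0.14 mmid [0.1586 0.0512]
0.14 mend [0.1587 0.0636]
0.145 ptip [0.1061 0.0423]
0.145 proot [0.105  0.0172]
0.145 mtop [0.1559 0.0375]
0.145 mmid [0.1562 0.0492]
0.145 mend [0.1563 0.0614]
```

Request:
carry_out --moves '[[[-0.4,0.5,4,0,0,0,100],[-0.4,0.5,8,0,0,0,100],[-0.4,0.5,12,0,0,0,100],[-0.4,0.5,15,0,0,0,100],[-0.4,0.5,15,0,0,0,100]]]'

```text
clock: 4.5
tcp_pos: [0.5633, 0.1796, 0.1463]
orientation: [-0.172, 0.985, -0.001, -0.004]
wrist_force: [-1.4, -1.1, -0.3]
opening: 1.001
grip_force: 0.0
```

Request:
carry_out --moves '[[[0,0,0,0,0,0,50],[0,0,0,0,0,0,30],[0,0,0,0,0,0,10],[0,0,0,0,0,0,5],[0,0,0,0,0,0,0]]]' --squeeze 15

```text
clock: 4.92
tcp_pos: [0.567, 0.1826, 0.1538]
orientation: [-0.173, 0.985, 0.0, 0.001]
wrist_force: [-0.5, 0.8, -0.4]
opening: 0.686
grip_force: 0.0
```

```bash
python3 go.py .566 .182 .151 199.8
```

```text
clock 4.92 tcp [0.567  0.1826 0.1538] xyaw -160.08 F [-0.5  0.8 -0.4] T [ 0.1  -0.14 -0.01] q [ 0.2   0.63 -0.92  1.69  0.55  1.1   1.04] open 0.686 grip 0.0
shift cm [ 0.11 -0.03  0.28] turn [-0.     0.003  0.002]
```

Slow fingers (about 7%/row); keep closing.

Request:
carry_out --moves '[[[0,0,0,0,0,0,0],[0,0,0,0,0,0,0],[0,0,0,0,0,0,0],[0,0,0,0,0,0,0],[0,0,0,0,0,0,0]]]'

```text
clock: 5.33
tcp_pos: [0.5661, 0.1821, 0.1521]
orientation: [-0.173, 0.985, -0.0, -0.0]
wrist_force: [0.1, 0.8, 0.3]
opening: 0.324
grip_force: 0.0
```

Request:
carry_out --moves '[[[0,0,0,0,0,0,0],[0,0,0,0,0,0,0],[0,0,0,0,0,0,0],[0,0,0,0,0,0,0]]]'

```text
clock: 5.67
tcp_pos: [0.5661, 0.183, 0.1524]
orientation: [-0.173, 0.985, 0.0, 0.0]
wrist_force: [-1.0, 1.1, 2.0]
opening: 0.166
grip_force: 15.4
```

```bash
python3 go.py .566 .182 .151 199.8
```

```text
clock 5.67 tcp [0.5661 0.183  0.1524] xyaw -160.03 F [-1.   1.1  2. ] T [ 0.69 -0.02 -0.21] q [ 0.2   0.63 -0.92  1.69  0.55  1.1   1.04] open 0.166 grip 15.4
shift cm [ 0.04 -0.09  0.14] turn [0.001 0.001 0.003]
```

Request:
carry_out --moves '[[[0,0,0,0,0,0.09,0],[0,0,0,0,0,0.18,0],[0,0,0,0,0,0.27,0],[0,0,0,0,0,0.36,0],[0,0,0,0,0,0.45,0]]]' --squeeze 30

```text
clock: 6.08
tcp_pos: [0.5658, 0.1833, 0.1524]
orientation: [0.052, 0.999, 0.0, -0.0]
wrist_force: [-1.4, 3.8, 2.7]
opening: 0.165
grip_force: 29.7
```

Request:
carry_out --moves '[[[0,0,0,0,0,0.1,0],[0,0,0,0,0,0.2,0],[0,0,0,0,0,0.3,0],[0,0,0,0,0,0.4,0],[0,0,0,0,0,0.5,0]]]'

```text
clock: 6.5
tcp_pos: [0.566, 0.1837, 0.1525]
orientation: [0.298, 0.955, 0.001, -0.0]
wrist_force: [0.6, 5.5, -0.4]
opening: 0.163
grip_force: 29.5
```

Request:
carry_out --moves '[[[0,0,0,0,0,0.05,0],[0,0,0,0,0,0.1,0],[0,0,0,0,0,0.1,0],[0,0,0,0,0,0.1,0]]]'

```text
clock: 6.83
tcp_pos: [0.5663, 0.1837, 0.1524]
orientation: [0.344, 0.939, 0.001, 0.0]
wrist_force: [0.7, 4.5, -0.7]
opening: 0.159
grip_force: 30.6
```

```bash
python3 go.py .566 .182 .151 139.8
```

```text
clock 6.83 tcp [0.5663 0.1837 0.1524] xyaw 139.8 F [ 0.7  4.5 -0.7] T [ 0.88 -0.22 -0.4 ] q [ 0.05  0.55 -0.66  1.7   0.38  1.03  0.13] open 0.159 grip 30.6
shift cm [-0.08 -0.15  0.14] turn [ 0.002 -0.001  0.   ]
```

Request:
carry_out --moves '[[[0,0,0,0,0,0,60],[0,0,0,0,0,0,60],[0,0,0,0,0,0,60],[0,0,0,0,0,0,60],[0,0,0,0,0,0,60]]]'

```text
clock: 7.25
tcp_pos: [0.5662, 0.1818, 0.1519]
orientation: [0.344, 0.939, -0.0, -0.0]
wrist_force: [-0.2, 0.4, 0.1]
opening: 0.476
grip_force: 0.0
```

Request:
carry_out --moves '[[[0,0,-3,0,0,0,60],[0,0,-6,0,0,0,60],[0,0,-10,0,0,-0.1,60],[0,0,-13,0,0,-0.22,60],[0,0,-13,0,0,-0.34,60]]]'

```text
clock: 7.67
tcp_pos: [0.5684, 0.1841, 0.2889]
orientation: [0.177, 0.984, 0.002, 0.004]
wrist_force: [1.3, 0.9, -0.1]
opening: 0.601
grip_force: 0.0
```

```bash
python3 go.py .616 .043 .282 199.8
```

```text
clock 7.67 tcp [0.5684 0.1841 0.2889] xyaw 159.59 F [ 1.3  0.9 -0.1] T [ 0.18 -0.24  0.08] q [ 0.13  0.45 -0.79  1.51  0.33  1.3   0.52] open 0.601 grip 0.0
shift cm [ -9.38 -11.56   0.68] turn [ 0.004  0.009 -0.702]
```

Request:
carry_out --moves '[[[-9.4,-11.5,0.5,0,0,-0.7,60],[-9.4,-11.5,0.5,0,0,-0.7,60],[-9.4,-11.5,0.5,0,0,-0.7,60],[-9.4,-11.5,0.5,0,0,-0.7,60],[-9.4,-11.5,0.5,0,0,-0.7,60]]]'

```text
clock: 8.08
tcp_pos: [0.6154, 0.0328, 0.2757]
orientation: [-0.129, 0.992, -0.002, -0.001]
wrist_force: [-0.8, -0.3, -0.7]
opening: 0.601
grip_force: 0.0
```

```bash
python3 go.py .616 .044 .282 199.8
```

```text
clock 8.08 tcp [0.6154 0.0328 0.2757] xyaw -165.17 F [-0.8 -0.3 -0.7] T [ 0.1  -0.18  0.02] q [ 0.42  0.53 -0.89  1.47  0.42  1.34  1.33] open 0.601 grip 0.0
shift cm [-0.34  1.06 -0.63] turn [-0.003 -0.002 -0.087]
```

Request:
carry_out --moves '[[[-0.3,0.8,0,0,0,-0.087,60],[-0.3,0.8,0,0,0,-0.087,60],[-0.3,0.8,0,0,0,-0.087,60],[-0.3,0.8,0,0,0,-0.087,60]]]'

```text
clock: 8.42
tcp_pos: [0.6141, 0.05, 0.2771]
orientation: [-0.173, 0.985, -0.0, -0.0]
wrist_force: [-0.6, 0.0, -0.2]
opening: 0.599
grip_force: 0.0
```

```bash
python3 go.py .616 .044 .150 199.8; python3 - <<'E'
from h import *
d,W=wcam();np.savez("w2.npz",img=d["img"],W=W)
for X in [(.566,.182,.185),(.616,.044,.181)]: print(wproj(d,W,X))
cv2.imwrite("pics/w2.png",d["img"][:,:,::-1])
E
```

```text
clock 8.42 tcp [0.6141 0.05   0.2771] xyaw -160.09 F [-0.6  0.  -0.2] T [ 0.11 -0.12 -0.02] q [ 0.41  0.54 -0.92  1.47  0.43  1.35  1.38] open 0.599 grip 0.0
shift cm [ 0.02 -0.63 12.71] turn [-0.    -0.     0.002]
(np.float64(504.96243627852596), np.float64(240.8950881698427))
(np.float64(311.9778218039385), np.float64(239.4117243804485))
```

View pics/w2.png

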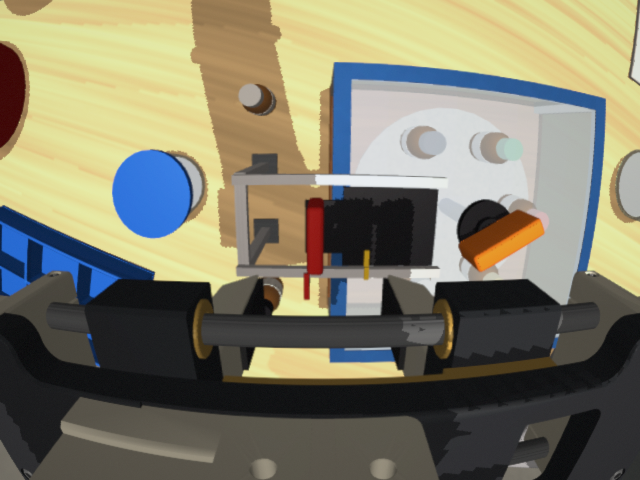

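The knob is turned about 60° (bar centred at (502,241)), the handle top is at (316,237), the pointer at (366,265) and the mark at (306,287).

```bash
python3 - <<'E'
from h import *
z=np.load("w2.npz");img=z["img"].astype(int);W=z["W"];d=read_camera("wrist")
hsv=cv2.cvtColor(z["img"],cv2.COLOR_RGB2HSV)
def blob(m,x0,x1,y0,y1):
    s=m[y0:y1,x0:x1];v,u=np.nonzero(s);return [(y0+r,(x0+np.nonzero(s[r])[0].mean()).round(1),s[r].sum()) for r in range(s.shape[0]) if s[r].sum()]
red=((hsv[...,0]<8)|(hsv[...,0]>172))&(hsv[...,1]>150)&(hsv[...,2]>90)
yel=(hsv[...,0]>18)&(hsv[...,0]<32)&(hsv[...,1]>150)
a=blob(red,285,345,185,310);b=blob(yel,355,378,245,285)
print([(int(r),float(u),int(n)) for r,u,n in a][::6]);print([(int(r),float(u),int(n)) for r,u,n in b])
u0=np.array([np.cos(np.radians(-70.2)),np.sin(np.radians(-70.2))]);x=np.array([-u0[1],u0[0]])
print("handle",watz(d,W,316,237,.181).round(4))
mk=[(r,u) for r,u,n in a if r>276]
for zz in(.138,.142):
  for n,l in(("ptr",[(r,u) for r,u,_ in b]),("mark",mk)):
    for r,u in (l[1],l[-2]): print(zz,n,r,u,(watz(d,W,u,r,zz)[:2]@np.c_[u0,x]).round(4))
E
```

```text
[(198, 317.0, 3), (211, 314.5, 16), (217, 314.5, 16), (223, 314.5, 16), (229, 314.5, 16), (235, 314.5, 16), (241, 314.5, 16), (247, 314.5, 16), (253, 314.5, 16), (259, 314.5, 16), (265, 314.5, 16), (271, 315.0, 15), (277, 306.0, 5), (283, 306.0, 5), (289, 306.0, 5), (295, 306.0, 5)]
[(249, 366.7, 3), (250, 366.5, 6), (251, 366.0, 7), (252, 366.0, 7), (253, 366.0, 7), (254, 366.0, 7), (255, 366.0, 7), (256, 366.0, 7), (257, 366.0, 7), (258, 366.0, 7), (259, 366.0, 7), (260, 366.0, 7), (261, 366.0, 7), (262, 366.0, 7), (263, 366.0, 7), (264, 366.0, 7), (265, 366.0, 5), (266, 366.0, 5), (267, 366.0, 5), (268, 366.0, 5), (269, 366.0, 5), (270, 366.0, 5), (271, 366.0, 5), (272, 366.0, 5), (273, 366.0, 5), (274, 366.0, 5), (275, 365.5, 4), (276, 365.5, 4), (277, 365.5, 4), (278, 365.5, 4)]
handle [0.6133 0.0461 0.181 ]
0.138 ptr 250 366.5 [0.1227 0.6156]
0.138 ptr 277 365.5 [0.1226 0.64  ]
0.138 mark 278 306.0 [0.1739 0.641 ]
0.138 mark 297 306.5 [0.1737 0.659 ]
0.142 ptr 250 366.5 [0.1232 0.6144]
0.142 ptr 277 365.5 [0.1231 0.6385]
0.142 mark 278 306.0 [0.1737 0.6394]
0.142 mark 297 306.5 [0.1735 0.6571]
```

Request:
carry_out --moves '[[[0,-0.4,4,0,0,0,60],[0,-0.4,8,0,0,0,60],[0,-0.4,11,0,0,0,60],[0,-0.4,12.4,0,0,0,60],[0,-0.4,12.4,0,0,0,60]]]'

```text
clock: 8.93
tcp_pos: [0.6138, 0.0453, 0.1501]
orientation: [-0.174, 0.985, -0.0, -0.003]
wrist_force: [-0.4, -0.1, 0.6]
opening: 0.597
grip_force: 0.0
```

Request:
carry_out --moves '[[[0,0,0,0,0,0,0],[0,0,0,0,0,0,0],[0,0,0,0,0,0,0],[0,0,0,0,0,0,0],[0,0,0,0,0,0,0]]]'

```text
clock: 9.35
tcp_pos: [0.6162, 0.0463, 0.1544]
orientation: [-0.174, 0.985, -0.0, 0.001]
wrist_force: [0.3, -0.1, -0.0]
opening: 0.287
grip_force: 0.0
```

```bash
python3 go.py .616 .046 .150 199.8
```

```text
clock 9.35 tcp [0.6162 0.0463 0.1544] xyaw -159.96 F [ 0.3 -0.1 -0. ] T [ 0.16 -0.16  0.05] q [ 0.39  0.64 -0.86  1.63  0.53  1.12  1.31] open 0.287 grip 0.0
shift cm [ 0.03 -0.02  0.44] turn [-0.001  0.002  0.004]
```

Request:
carry_out --moves '[[[0,0,0,0,0,0,0],[0,0,0,0,0,0,0],[0,0,0,0,0,0,0],[0,0,0,0,0,0,0],[0,0,0,0,0,0,0]]]' --squeeze 30

```text
clock: 9.77
tcp_pos: [0.6162, 0.0448, 0.1536]
orientation: [-0.173, 0.985, -0.001, 0.0]
wrist_force: [-0.0, -6.6, 4.1]
opening: 0.126
grip_force: 30.0
```

```bash
python3 go.py .633 -.001 .1544 199.8
```

```text
clock 9.77 tcp [0.6162 0.0448 0.1536] xyaw -160.05 F [-0.  -6.6  4.1] T [-0.95 -0.31 -0.31] q [ 0.39  0.64 -0.86  1.63  0.53  1.12  1.31] open 0.126 grip 30.0
shift cm [-0.01 -4.88 -0.07] turn [-0.002  0.001  0.003]
```

Request:
carry_out --moves '[[[0,-1,0,0,0,0,0],[0,-2,0,0,0,0,0],[0,-3,0,0,0,0,0],[0,-4,0,0,0,0,0],[0,-4.8,0,0,0,0,0]]]'

```text
clock: 10.18
tcp_pos: [0.6308, 0.0035, 0.1536]
orientation: [-0.175, 0.985, 0.002, -0.001]
wrist_force: [-7.5, 9.0, 6.5]
opening: 0.128
grip_force: 30.1
```

Request:
carry_out --moves '[[[0,-0.4,0,0,0,0,0],[0,-0.4,0,0,0,0,0],[0,-0.4,0,0,0,0,0],[0,-0.4,0,0,0,0,0]]]'

```text
clock: 10.52
tcp_pos: [0.6319, 0.0003, 0.1536]
orientation: [-0.175, 0.984, 0.002, -0.001]
wrist_force: [-7.3, 6.6, 6.2]
opening: 0.128
grip_force: 30.1
```

```bash
python3 go.py .633 -.001 .1544 199.8; python3 - <<'E'
from h import *
d,W=wcam();np.savez("w3.npz",img=d["img"],W=W);s=read_camera("scene")
A=cv2.resize(d["img"][180:320,230:390,::-1],(480,420));B=cv2.resize(s["img"][220:290,270:320,::-1],(300,420),interpolation=cv2.INTER_CUBIC)
cv2.imwrite("pics/w3.png",np.hstack([A,B]))
E
```

```text
clock 10.52 tcp [6.319e-01 3.000e-04 1.536e-01] xyaw -159.79 F [-7.3  6.6  6.2] T [ 1.16  1.13 -0.38] q [ 0.45  0.67 -0.86  1.59  0.54  1.14  1.39] open 0.128 grip 30.1
shift cm [-0.06 -0.16 -0.08] turn [ 0.004 -0.001  0.007]
```

View pics/w3.png

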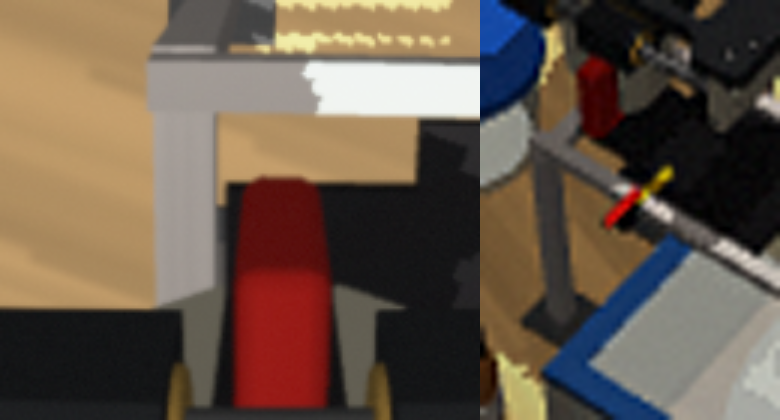

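```bash
python3 - <<'E'
from h import *
s=read_camera("scene");img=s["img"];hsv=cv2.cvtColor(img,cv2.COLOR_RGB2HSV)
u0=np.array([np.cos(np.radians(-70.2)),np.sin(np.radians(-70.2))]);x=np.array([-u0[1],u0[0]])
red=((hsv[...,0]<8)|(hsv[...,0]>172))&(hsv[...,1]>150)&(hsv[...,2]>120);yel=(hsv[...,0]>20)&(hsv[...,0]<33)&(hsv[...,1]>140)&(hsv[...,2]>80)
for n,m,(x0,x1,y0,y1) in(("red",red,(288,298,249,260)),("yel",yel,(296,304,246,256))):
    v,u=np.nonzero(m[y0:y1,x0:x1]);v=v+y0;u=u+x0;print(n,len(u),u.mean(),v.mean())
    for z in(.138,.142):print(z,(atz(s,u.mean(),v.mean(),z)[:2]@np.c_[u0,x]).round(4),[ (atz(s,a,b,z)[:2]@np.c_[u0,x]).round(4).tolist() for a,b in ((u.min(),v[u==u.min()].mean()),(u.max(),v[u==u.max()].mean()))])
E
```

```text
red 13 293.0 254.30769230769232
0.138 [0.1817 0.6391] [[0.1826, 0.6467], [0.1799, 0.6281]]
0.142 [0.1797 0.6413] [[0.1806, 0.649], [0.178, 0.6304]]
yel 12 298.9166666666667 250.08333333333334
0.138 [0.1775 0.6182] [[0.1779, 0.6308], [0.1762, 0.6106]]
0.142 [0.1755 0.6206] [[0.1759, 0.6331], [0.1742, 0.6129]]
```

Request:
carry_out --moves '[[[0,-0.1,0,0,0,0,0],[0,-0.2,0,0,0,0,0],[0,-0.32,0,0,0,0,0],[0,-0.32,0,0,0,0,0],[0,-0.32,0,0,0,0,0]]]'

```text
clock: 11.08
tcp_pos: [0.6328, -0.0023, 0.1536]
orientation: [-0.176, 0.984, 0.002, -0.001]
wrist_force: [-7.8, 7.5, 7.3]
opening: 0.131
grip_force: 30.1
```

Request:
carry_out --moves '[[[0,0,0,0,0,0,0],[0,0,0,0,0,0,0],[0,0,0,0,0,0,0]]]'

```text
clock: 11.33
tcp_pos: [0.6328, -0.0022, 0.1535]
orientation: [-0.176, 0.984, 0.002, -0.001]
wrist_force: [-9.5, 7.4, 6.7]
opening: 0.134
grip_force: 30.1
```

```bash
python3 go.py .633 -.001 .1544 199.8; python3 - <<'E'
from h import *
s=read_camera("scene");c=read_camera("side")
A=cv2.resize(s["img"][235:285,270:345,::-1],(600,400),interpolation=cv2.INTER_CUBIC);cv2.imwrite("pics/w4.png",A)
E
```

```text
clock 11.33 tcp [ 0.6328 -0.0022  0.1535] xyaw -159.77 F [-9.5  7.4  6.7] T [ 1.35  1.18 -0.32] q [ 0.46  0.67 -0.86  1.59  0.54  1.14  1.4 ] open 0.134 grip 30.1
shift cm [-0.06  0.11 -0.09] turn [ 0.004 -0.001  0.008]
```

View pics/w4.png

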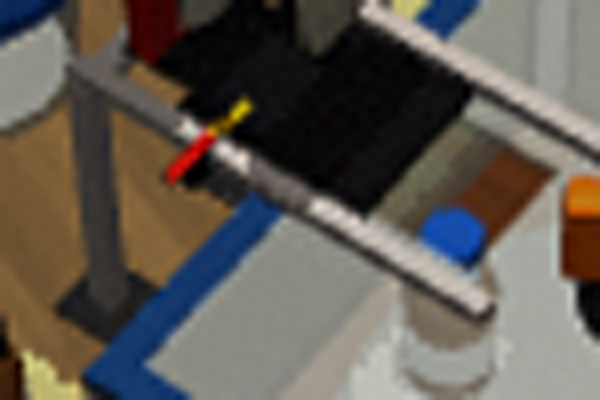

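The pointer (212,133)–(250,102) is now collinear with the red mark (170,180)–(212,137), and the grip is firm at 30 N. I'm handing in.

```bash
python3 -c "
from rig import arm
print(arm.hand_in())"
```

```text
the job is handed in; nothing more can be done
None
```

I turned the carousel one stop clockwise and let go of the knob with the shutter shut, then pulled the shutter out until the pointer lined up with the red mark. The job is handed in with the gripper still holding it there; hand-in gave no verdict.

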